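Hang a printing block in the drying bay and lock it with the screw-knob

ROBOT

A 6-joint arm with a two-finger parallel gripper is mounted at the origin on the work surface. World frame = base frame: x ahead of the robot, y to its left, z up, the work surface at z = 0. Lengths are in m, angles in rad, forces in N, time in s.
With the tool pointing down it reaches from about 0.225 to 0.875 m from the base axis. Payload 3.4 kg.
Tool frame: the origin (TCP) lies at the very end of the fingers, on their centre line; the grasp point (between the pads) lies 19 mm behind it; z points along the fingers, y is the direction in which the jaws open and shut (so a half turn about z gives the same grasp; the last joint's range is limited). The gripper opens to 85 mm and grips with 20 to 120 N. Pads are 22 mm wide; open, the fingers measure 114 mm over their backs; the gripper's body (76 mm by 85 mm) begins 54 mm behind the grasp point. The pads swing forward as they close: fully open they stand 13 mm farther back than shut.
Start: joints at [-1.363, 0.276, 1.505, -0, 1.361, -0.121], TCP at [0.186, -0.544, 0.231] pointing down, gripper open.
Joint ranges: [-2.89, 2.89], [-0.75, 2.08], [0.22, 2.7], [-1.18, 4.32], [0.11, 2.71], [-2.7, 2.7]. Speed limits (rad/s): [2.57, 2.57, 3.14, 3.14, 3.14, 3.14].

INTERFACE

Orientations are given as a unit quaternion [w, x, y, z].
In Python, from rig import telemetry, optics, order gives the robot as it stands.
- The arm moves only by the shell command python3 -m creep 'ROWS' [FORCE]. ROWS is a JSON object of lists of equal length, an entry for each row: "slide": the shift along the world's x, y, z normalised to -1 to 1, where 1 is 0.15 m, a list of three; "twist": the turn, a rotation vector about the world's x, y, z normalised to -1 to 1, where 1 is 360 degrees, a list of three; "fingers": the gripper's target within -1 to 1 (fully open at 1, half-way at 0, shut at -1). A call has 1 to 20 rows; each row is the pose to reach, as a shift and turn from the pose commanded when the call began, turning the shorter way round; what a row does not reach only later rows make up. A row lasts 1/10 s, in which the tool goes at most 50 mm and 8.59 degrees, less where a joint would pass 70% of its speed; a pose out of reach is approached as far as the arm can. A call with a number of a shift or a turn outside -1 to 1 is refused whole. A call with a gripper value outside its range is refused whole. The fingers move at their own pace and stop on an object; FORCE is the grip in N (left out, the last holds). Time passes only in rows, so rows that repeat a pose let the fingers close. It gives the time, the measured TCP pose, the force and the opening at its end, in the units of the state.
- telemetry.get_state(): the state, without advancing time (a new reading comes with each control period).
- optics.get_image(name): name is "scene" or "top" or "wrist"; returns a dict with "img" (384x512x3 uint8, blue, green, red), "depth" (384x512 float32, m along the optical axis (not along the pixel's ray), 0 where there is no reading), "fovy" (degrees; the focal length in pixels is half the picture's height over the tangent of half this angle, whatever the lens; pixels are square), "cx", "cy" (the principal point, pixels), "world_from_camera" (4x4, takes a point from camera to world coordinates). Camera axes: x right, y down, z forward; pixel columns grow to the right and rows downward; lengths in m; the calibration is good to about 2 mm. The wrist camera is an equidistant fisheye: a pixel r from the principal point sees the ray r / f radians off the axis. A picture is of the moment at which its call begins.
- order.sign_off(): hands the job in, once; it reports no verdict.
The state is a dict: "clock": time; "qpos": joint angles; "qd": joint speeds; "effort": joint torques, N m; "position": TCP position; "ee_rot": TCP orientation; "contact_force": force on the tool from outside, world axes, zero at the start; "moment": the same for the moment, N m; "width": finger opening in m.
Only numpy, scipy, OpenCV 4.12 (cv2) and the standard library are available. Lean on these libraries where they do the work, as an engineer would, in place of code of your own. Each camera call takes 0.05 s, during which the arm holds its last target.

TASK

Hook the blue printing block by its hanger onto the open part of the drying rail and slide it along into the bay until its hanger sits on the red mark. Then lock it in: push down the orange spring-loaded screw-knob, turn it clockwise so that its thread catches, and turn it fully home, with its yellow arm across the rail behind the block. Leave the red block, the wooden tub, the jar and the green bottle where they stand.

Things in the scene. Friction and masses are not known exactly. Their poses are not given: they have to be found in the camera images.
- blue_block_grip (a point): Centre of the square grip (24 x 24 mm, 41 tall) on top of the BLUE block's steel hanger, 139 mm above the block's underside, on its vertical middle line. Axes are the block's: z up, x towards the hanger's lip (the open side), y across the strap. Mass 0.2 to 0.4 kg.
- blue_block: The blue wooden block, 56 (x) by 64 (y) by 30 mm high, standing flat on the bench; origin at the centre of its underside. A rigid steel strap hanger 20 mm wide (y) rises from it: its stem stands at the block's -x side (inner face x = -15 mm, outer -21) and carries the mouth and the grip above the block's middle. Total height 159 mm.
- blue_block_eye (a point): Where the rail's centre line lies in the hanger once hung: 32.5 mm below the grip centre, 106.5 above the underside; block's axes. The mouth faces down, 30 mm wide, under an inverted V; its lip on the +x side (x +15 to +21) ends 85 mm above the underside. So the rail goes in sideways from +x, through the 55 mm gap between block top (30) and lip end (85), then the hanger is lowered.
- red_block_grip (a point): Centre of the grip of the RED block, a bystander of the same shape and size as the blue one (159 mm tall), 139 mm above its underside.
- tub: Bystander: closed wooden tub, 84 mm across at the foot, 96 mm tall; origin at the centre of its underside.
- jar: Bystander: amber jar with black cap, 64 mm across, 110 mm tall; origin at the centre of its underside.
- flask: Bystander: green bottle 44 mm across, 150 mm tall, standing on the stand's base board on the robot's side of the open part of the rail (its axis 68 mm from the rail's centre line), anywhere along it; origin at the centre of its underside. A block hung on the rail slides past it with 18 mm to spare, but cannot be brought in sideways through it.
- rail_mid (a point): A point on the fixed drying rail's centre line, 200 mm above the bench. Axes: y along the rail towards the bay and the mark, x across it away from the robot, z up. Steel rod 12 mm thick between end posts (18 mm thick, 206 tall) at y = -220 and +190 mm. The rail from y = -210 to +45 is open. Base board 12 mm thick, x -110 to +50, y -240 to +210.
- rail_mark (a point): Centre of the red mark, on the rail's centre line 100 mm along +y from rail_mid, same axes. The red band is 40 mm long (20 either way); the hanger's 20 mm strap belongs wholly on it. The bay around it: two upright boards, inner faces at x = -45 and +45 mm, 10 thick, top 130 mm above the bench, from y = -55 to +70 mm from the mark.
- knob_grip (a point): Centre of the round orange knob, on its upright turning axis 100 mm (+x) and -28 mm (y) from rail_mark, about 265 mm high when sprung up. Knob 50 mm across, 34 mm tall, pinched from above across its width in any direction; black hub 58 mm across below it, top 17 mm below this point. Turns with the knob: x runs along the yellow arm (12 wide, 10 tall, reaching 129 mm from the axis, 27 mm below).
- knob_turn (a joint): Turn of the knob in rad, growing clockwise seen from above, 0 to 2.05; starts at 0 to 0.4. At 2.0 the yellow arm points along the rail's -x, square across above the rail; past 1.85 counts as home. Unless pushed down it is stopped at about 0.5 by the start of the thread. Friction holds it where it is left.
- knob_press (a joint): How far the knob is pushed down, in m, 0 (sprung up) to 0.014 (bottom). Pushing takes about 3 N at first and 8 N at the bottom. It must be down by more than 0.007 (0.011 is comfortable) while turned from 0.5 to 0.9; after that the thread holds it and draws it to about 0.011 at home. Let go earlier, it springs up.
Not all that is in view belongs to the job. Several things have the shape of the blue_block; the one meant has the colours described above.

How it is judged:
By the outcome, as a careful person would: the job done as asked, in the order asked, and still so for the second after the job is handed in, with the robot touching nothing.
It also fails if it takes over 58 s, if anything falls off the work surface, if the arm or the gripper's body presses on something with over 40 N, if the wrist force passes 120 N, or if a joint passes its speed limit or range.

## Working session

There is one attempt and no reset: what is moved stays moved. The work goes in short steps, Python scripts to look and compute and a shell command to move; the robot and the scene stay as the last step left them, time stands still between calls to the robot, and variables do not carry over. Pictures are saved under pics/ and viewed, and the job is handed in when it is done.

```bash
ls; mkdir -p pics
cat > h.py <<'E'
import numpy as np, cv2
from rig import telemetry, optics, order
def grab(n, save=None):
    d=optics.get_image(n)
    if save: cv2.imwrite('pics/'+save, d['img'])
    np.savez('/tmp/'+n+'.npz', **{k:np.asarray(v) for k,v in d.items()})
    return d
def load(n): 
    z=np.load('/tmp/'+n+'.npz'); return {k:z[k] for k in z}
def ray(d,u,v,fish=False):
    f=d['img'].shape[0]/2/np.tan(np.radians(float(d['fovy']))/2)
    x=(u-float(d['cx']));y=(v-float(d['cy']))
    if fish:
        r=np.hypot(x,y); th=r/f; s=np.sin(th)/r if r>0 else 0
        c=np.array([x*s,y*s,np.cos(th)])
    else: c=np.array([x/f,y/f,1.])
    M=d['world_from_camera']; return M[:3,3], M[:3,:3]@c
def plane(d,u,v,z,fish=False):
    o,r=ray(d,u,v,fish); return o+r*(z-o[2])/r[2]
def cloud(d):
    f=d['img'].shape[0]/2/np.tan(np.radians(float(d['fovy']))/2)
    h,w=d['depth'].shape; u,v=np.meshgrid(np.arange(w),np.arange(h)); Z=d['depth']
    P=np.stack([(u-float(d['cx']))/f*Z,(v-float(d['cy']))/f*Z,Z],-1)
    M=d['world_from_camera']; return P@M[:3,:3].T+M[:3,3]
E
python3 - <<'E'
from h import *
for n in ('scene','top','wrist'):
    d=grab(n,n+'0.png'); print(n,d['fovy'],d['cx'],d['cy'],np.round(d['world_from_camera'],3).tolist())
print(telemetry.get_state())
E
```

```text
pics
scene 48.25356865399318 259.1408377871935 192.6971699254427 [[-0.584, 0.553, -0.594, 1.194], [0.811, 0.384, -0.441, 0.435], [-0.016, -0.74, -0.673, 1.029], [0.0, 0.0, 0.0, 1.0]]
top 54.82108382021161 254.26173497525133 191.84391155945107 [[0.013, -0.989, 0.149, 0.353], [-1.0, -0.012, 0.004, -0.107], [-0.002, -0.149, -0.989, 1.075], [0.0, 0.0, 0.0, 1.0]]
wrist 65.70646984690485 253.48741699975778 192.0594317304553 [[0.323, -0.915, -0.244, 0.248], [-0.946, -0.312, -0.082, -0.524], [-0.001, 0.257, -0.966, 0.373], [0.0, 0.0, 0.0, 1.0]]
{'clock': 0.15, 'qpos': array([-1.36299235e+00,  2.76438322e-01,  1.50583090e+00, -6.80857545e-06,
        1.36068625e+00, -1.20996180e-01]), 'qd': array([-0.00033518, -0.00108348, -0.00566434,  0.00123713, -0.00090185,
       -0.00119375]), 'effort': array([ 9.48336601e-04, -4.17147017e+01, -2.46031576e+01, -2.52916479e-04,
        7.57128582e-03, -5.47362475e-06]), 'position': array([ 0.18558657, -0.54381986,  0.23064948]), 'ee_rot': array([-6.80622368e-04,  9.86516371e-01,  1.63661192e-01, -3.28923029e-05]), 'contact_force': array([ 0.37187051, -0.08234456, -0.06273039]), 'moment': array([-0.03162734,  0.03090271, -0.0405659 ]), 'width': 0.0853443223120463}
```

View pics/scene0.png

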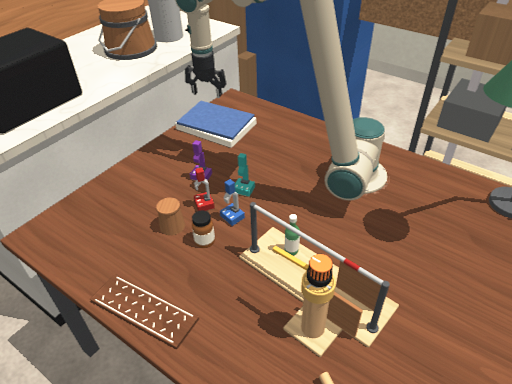

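View pics/top0.png

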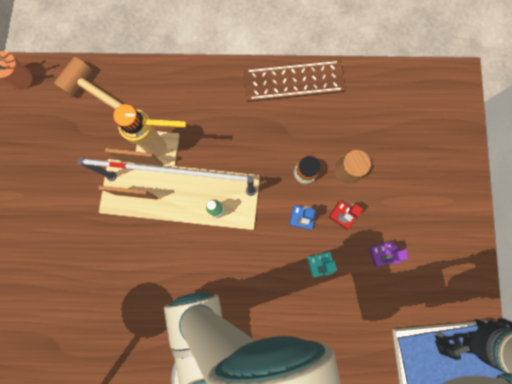

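View pics/wrist0.png

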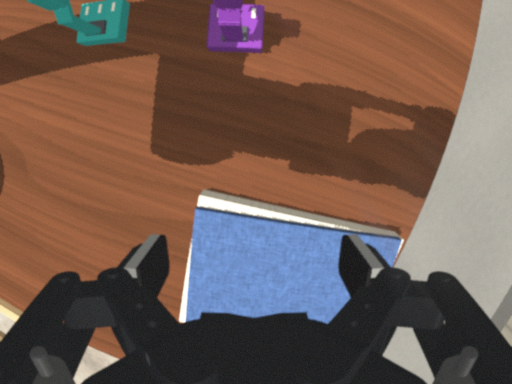

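The top view shows the blue block near (303,217) px, red at (347,214), the jar at (307,168), the tub at (357,165), the flask at (214,207), the rail from (85,162) to (250,183) with its red band near (117,165), and the knob at (127,118). Next I'll measure these.

Run:
```python
from h import *
d=load('top'); s=load('scene')
cv2.imwrite('pics/topz.png',cv2.resize(d['img'][90:280,60:330],None,fx=2.9,fy=2.9,interpolation=cv2.INTER_CUBIC))
cv2.imwrite('pics/scz.png',cv2.resize(s['img'][130:350,150:410],None,fx=2.7,fy=2.7,interpolation=cv2.INTER_CUBIC))
for n,d in (('top',d),('scene',s)):
    P=cloud(d); hsv=cv2.cvtColor(d['img'],cv2.COLOR_BGR2HSV)
    H,S,V=[hsv[...,i].astype(int) for i in range(3)]
    ok=(d['depth']>0)&(P[...,2]>0.0)&(P[...,0]<.8)&(P[...,0]>.1)&(P[...,1]>-.5)
    for c,m in (('blue',(H>105)&(H<122)&(S>130)),('red',((H<5)|(H>174))&(S>170)),('yellow',(H>22)&(H<32)&(S>200)),('orange',(H>8)&(H<18)&(S>200)&(V>180)),('green',(H>65)&(H<82)&(S>120))):
        m=m&ok; k,l,st,ce=cv2.connectedComponentsWithStats(m.astype(np.uint8))
        for i in range(1,k):
            if st[i,4]>=12:
                q=P[l==i]; print(n,c,st[i].tolist(),np.round(ce[i],1),'med',np.round(np.median(q,0),3),'min',np.round(q.min(0),3),'max',np.round(q.max(0),3))
```

```text
top blue [290, 207, 25, 22, 276] [302.7 216.5] med [ 0.437 -0.233  0.032] min [ 0.409 -0.272  0.025] max [ 0.469 -0.205  0.164]
top red [110, 163, 14, 5, 44] [117.  164.7] med [0.545 0.226 0.208] min [0.54  0.212 0.203] max [0.549 0.243 0.213]
top red [329, 201, 34, 28, 324] [345.5 213.5] med [ 0.448 -0.352  0.032] min [ 0.411 -0.395  0.   ] max [ 0.488 -0.317  0.164]
scene blue [225, 179, 10, 15, 106] [229.4 186.3] med [ 0.447 -0.234  0.151] min [ 0.429 -0.252  0.12 ] max [ 0.454 -0.226  0.165]
scene blue [220, 204, 24, 22, 232] [232.1 215.1] med [ 0.45  -0.226  0.031] min [ 0.411 -0.275  0.009] max [ 0.474 -0.204  0.037]
scene red [196, 168, 8, 14, 90] [199.7 173.9] med [ 0.453 -0.352  0.152] min [ 0.437 -0.37   0.123] max [ 0.465 -0.343  0.164]
scene red [194, 192, 20, 18, 190] [203.8 202.5] med [ 0.458 -0.342  0.031] min [ 0.419 -0.394  0.005] max [ 0.487 -0.316  0.038]
scene red [344, 258, 16, 13, 83] [351.2 264. ] med [0.549 0.226 0.207] min [0.541 0.207 0.199] max [0.554 0.244 0.212]
```

```bash
ls pics
```

```text
scene0.png
scz.png
top0.png
topz.png
wrist0.png
```

View pics/topz.png

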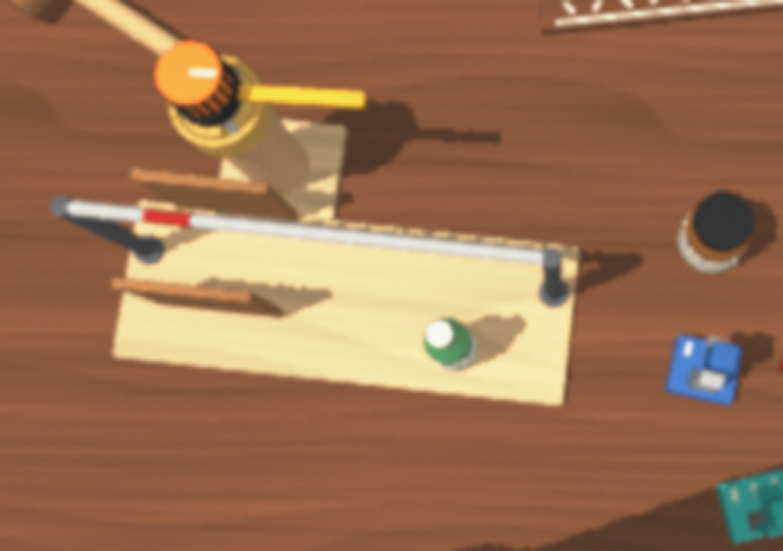

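View pics/scz.png

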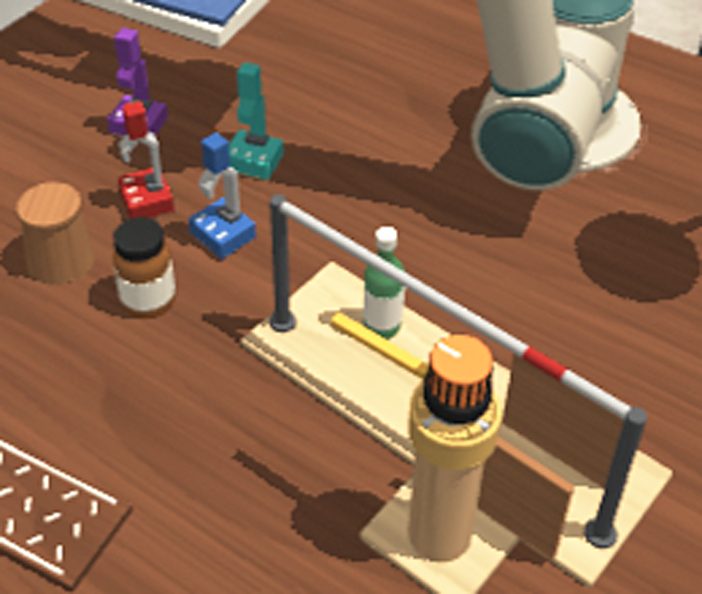

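Run:
```python
from h import *
d=load('top'); s=load('scene')
a=cv2.resize(d['img'][195:240,280:325],(390,390),interpolation=cv2.INTER_NEAREST)
b=cv2.resize(s['img'][172:232,210:255],(390,520),interpolation=cv2.INTER_NEAREST)
c=np.zeros((520,790,3),np.uint8);c[:390,:390]=a;c[:,400:]=b
cv2.imwrite('pics/blk.png',c)
# block top face: points with z .025-.04 blue
for n,D in (('top',d),('scene',s)):
    P=cloud(D); hsv=cv2.cvtColor(D['img'],cv2.COLOR_BGR2HSV);H,S=hsv[...,0].astype(int),hsv[...,1]
    m=(np.abs(P[...,0]-.44)<.05)&(np.abs(P[...,1]+.235)<.05)
    q=P[m&(P[...,2]>.024)&(P[...,2]<.040)][:,:2]
    r=cv2.minAreaRect(q.astype(np.float32)*1000); print(n,'blocktop',r,len(q))
    g=P[m&(P[...,2]>.120)]; print('grip',len(g),g.mean(0),g.min(0),g.max(0))
    g=P[m&(P[...,2]>.155)]; print('griptop',len(g),g.mean(0),g.min(0),g.max(0))
    g=P[m&(P[...,2]>.05)&(P[...,2]<.12)]; print('mid',np.round(g,3).tolist()[:25])
    # rail
    m=(P[...,2]>.185)&(P[...,2]<.215)&(P[...,0]>.4)&(P[...,0]<.6)&(P[...,1]>-.2)&(P[...,1]<.33)
    g=P[m]; vx,vy,x0,y0=cv2.fitLine(g[:,:2].astype(np.float32),cv2.DIST_HUBER,0,.01,.01).ravel()
    t=(g[:,:2]-[x0,y0])@[vx,vy]; print('rail dir',vx,vy,'pt',x0,y0,'ang',np.degrees(np.arctan2(vy,vx)),'range',np.c_[x0+vx*np.array([t.min(),t.max()]),y0+vy*np.array([t.min(),t.max()])],'z',np.median(g[:,2]),g[:,2].max())
    m=(P[...,2]>.25)&(P[...,2]<.31)&(P[...,0]>.5)&(P[...,0]<.75)&(P[...,1]>.1)&(P[...,1]<.33)
    g=P[m];print('knob',len(g),np.median(g,0)); g=g[g[:,2]>.275];print(g.mean(0),g.min(0),g.max(0))
    m=(P[...,2]>.21)&(P[...,2]<.25)&(P[...,0]>.5)&(P[...,0]<.75)&(P[...,1]>.0)&(P[...,1]<.33)&(H>22)&(H<32)&(S>180)
    g=P[m];print('arm',len(g)); r=cv2.minAreaRect(g[:,:2].astype(np.float32)*1000);print(r,np.median(g,0))
    m=(np.abs(P[...,0]-.46)<.06)&(P[...,1]>-.1)&(P[...,1]<.05)&(P[...,2]>.1)&(P[...,2]<.17)
    g=P[m];print('flask',len(g),g.mean(0),g.min(0),g.max(0))
```

```text
top blocktop ((441.300048828125, -240.91371154785156), (64.02234649658203, 56.37548065185547), 77.14879608154297) 273
grip 117 [ 0.44025824 -0.23895931  0.15547455] [ 0.4280892  -0.25240961  0.1208056 ] [ 0.45456151 -0.22741077  0.1640989 ]
griptop 94 [ 0.44117839 -0.24015756  0.15950151] [ 0.42967769 -0.25240961  0.15533001] [ 0.45456151 -0.22741077  0.1640989 ]
mid [[0.463, -0.237, 0.104], [0.464, -0.241, 0.101], [0.464, -0.243, 0.101], [0.46, -0.235, 0.106], [0.46, -0.237, 0.106], [0.461, -0.245, 0.106], [0.461, -0.248, 0.104], [0.461, -0.251, 0.101], [0.461, -0.254, 0.101], [0.457, -0.234, 0.113], [0.434, -0.229, 0.106], [0.431, -0.229, 0.109], [0.431, -0.231, 0.112], [0.431, -0.234, 0.112], [0.431, -0.236, 0.111], [0.429, -0.229, 0.109], [0.428, -0.231, 0.112], [0.429, -0.234, 0.109], [0.429, -0.237, 0.108], [0.428, -0.239, 0.111], [0.429, -0.242, 0.107], [0.428, -0.244, 0.114], [0.428, -0.246, 0.113], [0.429, -0.228, 0.072], [0.427, -0.227, 0.099]]
rail dir 0.09490533 0.9954863 pt 0.5316421 0.07079101 ang 84.55412 range [[ 0.51529302 -0.1006985 ]
 [ 0.55571435  0.32329126]] z 0
[... 1161 characters left out ...]
-0.249, 0.113], [0.449, -0.246, 0.113], [0.45, -0.237, 0.118], [0.447, -0.231, 0.12], [0.442, -0.231, 0.116], [0.423, -0.244, 0.095], [0.435, -0.229, 0.112], [0.431, -0.229, 0.108], [0.428, -0.227, 0.107], [0.423, -0.227, 0.104], [0.451, -0.253, 0.107]]
rail dir 0.09512523 0.99546534 pt 0.5391207 0.124867015 ang 84.541466 range [[ 0.51758342 -0.1005158 ]
 [ 0.55814     0.32390019]] z 0.20609854365016145 0.21217731172169307
knob 556 [0.65242678 0.19268348 0.28235762]
[0.64574034 0.190052   0.28290097] [0.6173338  0.16246467 0.27512456] [0.66886452 0.21499405 0.28731633]
arm 0
((0.0, 0.0), (0.0, 0.0), 0.0) [nan nan nan]
flask 200 [ 0.47433907 -0.01151438  0.13385967] [ 0.44319405 -0.08846275  0.10059012] [0.5199992  0.02465663 0.16905814]
  return _methods._mean(a, axis=axis, dtype=dtype,
  ret = um.true_divide(
```

View pics/blk.png

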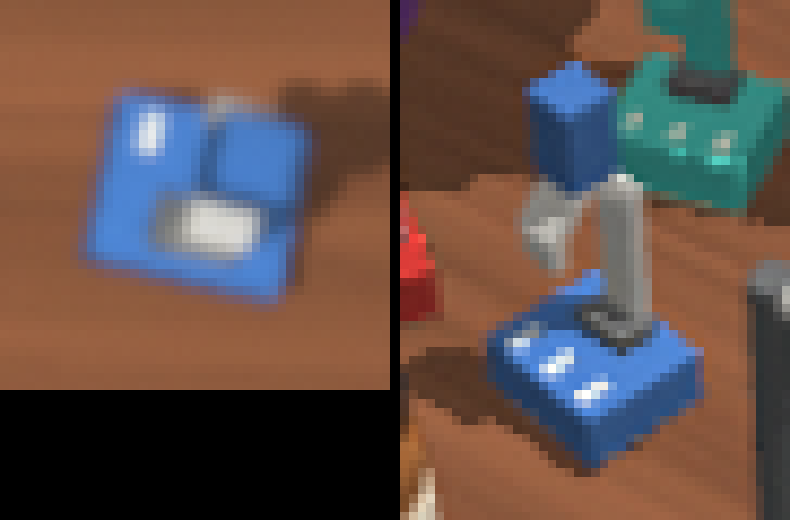

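Run:
```python
from h import *
d=load('top'); s=load('scene')
for n,D in (('top',d),('scene',s)):
    P=cloud(D);
    m=(P[...,0]>.40)&(P[...,0]<.49)&(P[...,1]>-.085)&(P[...,1]<.06)&(P[...,2]>.06)
    for lo,hi in ((.06,.1),(.1,.14),(.15,.17)):
        g=P[m&(P[...,2]>lo)&(P[...,2]<hi)]; print(n,'flask',lo,len(g),np.round(g.mean(0),3),np.round(g.min(0),3),np.round(g.max(0),3))
    for nm,(x,y) in (('jar',(.52,-.24)),('tub',(.52,-.36))):
        m=(np.hypot(P[...,0]-x,P[...,1]-y)<.07)&(P[...,2]>.08); g=P[m]; print(n,nm,len(g),np.round(g.mean(0),3),np.round(g.min(0),3),np.round(g.max(0),3))
a=np.radians(84.55); yv=np.array([np.cos(a),np.sin(a)]); xv=np.array([yv[1],-yv[0]])
mark=np.array([.5468,.226]); mid=mark-.1*yv; print('mid',mid,'knob pred',mark+.1*xv-.028*yv, 'flask line', mid-.068*xv, 's of flask', (np.array([.463,-.008])-mid)@yv, (np.array([.463,-.008])-mid)@xv)
for k in (-.05,-.04,-.03,-.02,0): print(k, mid+k*yv)
```

```text
top flask 0.06 34 [ 0.447 -0.011  0.081] [ 0.436 -0.019  0.062] [0.468 0.012 0.1  ]
top flask 0.1 152 [ 0.454 -0.001  0.114] [ 0.436 -0.019  0.1  ] [0.479 0.023 0.13 ]
top flask 0.15 61 [0.457 0.003 0.163] [ 0.448 -0.007  0.15 ] [0.467 0.013 0.167]
top jar 395 [ 0.559 -0.246  0.107] [ 0.452 -0.279  0.08 ] [ 0.589 -0.219  0.161]
top tub 351 [ 0.55  -0.371  0.106] [ 0.451 -0.409  0.08 ] [ 0.589 -0.343  0.164]
scene flask 0.06 138 [0.47  0.012 0.081] [ 0.45  -0.014  0.06 ] [0.48  0.027 0.1  ]
scene flask 0.1 93 [0.467 0.008 0.114] [ 0.443 -0.014  0.101] [0.478 0.025 0.14 ]
scene flask 0.15 54 [0.459 0.005 0.161] [ 0.447 -0.007  0.15 ] [0.47  0.015 0.169]
scene jar 330 [ 0.544 -0.24   0.108] [ 0.45  -0.277  0.08 ] [ 0.589 -0.215  0.161]
scene tub 265 [ 0.528 -0.366  0.11 ] [ 0.45  -0.411  0.081] [ 0.589 -0.341  0.164]
mid [0.53730229 0.12645205] knob pred [0.64368859 0.18862887] flask line [0.46960969 0.13291049] s of flask -0.14090127215456252 -0.06119654462723673
-0.05 [0.53255344 0.07667808]
-0.04 [0.53350321 0.08663288]
-0.03 [0.53445298 0.09658767]
-0.02 [0.53540275 0.10654246]
0 [0.53730229 0.12645205]
```

The block measures: underside centre (0.441, -0.240), with +x at -13° (lip away from the robot). The rail mark is at (0.547, 0.226) with the rail running at 84.55°, the flask is at s≈-0.13, and knob turn is ≈0.38. These match the given sizes and heights. Next I move above the grip.

```bash
python3 -m creep '{"slide":[[0.85,1,0],[0.85,1,0],[0.85,1,0],[0.85,1,0],[0.85,1,0]],"twist":[[0,0,-0.0888],[0,0,-0.0888],[0,0,-0.0888],[0,0,-0.0888],[0,0,-0.0888]],"fingers":[1,1,1,1,1]}' 60
python3 -m creep '{"slide":[[0.85,1,0],[0.85,1,0],[0.85,1,0],[0.85,1,0],[0.85,1,0],[0.85,1,0]],"twist":[[0,0,0],[0,0,0],[0,0,0],[0,0,0],[0,0,0],[0,0,0]],"fingers":[1,1,1,1,1,1]}'
python3 - <<'E'
from h import *
d=grab('wrist','w1.png'); grab('top'); s=telemetry.get_state(); print(s['position'],s['ee_rot'],s['clock'])
from scipy.spatial.transform import Rotation as R
q=s['ee_rot']; y=R.from_quat([q[1],q[2],q[3],q[0]]).apply([0,1,0]); print(np.degrees(np.arctan2(y[1],y[0])),y)
E
```

```text
clock: 0.65
position: [0.3158, -0.3893, 0.2312]
ee_rot: [-0.002, 0.994, -0.113, 0.001]
contact_force: [-0.4, -1.0, -0.2]
width: 0.0858
clock: 1.25
position: [0.4408, -0.244, 0.2311]
ee_rot: [0.0, 0.994, -0.113, -0.0]
contact_force: [-0.2, 0.1, -0.1]
width: 0.0855
[ 0.4399683  -0.24527902  0.23111581] [ 3.90900577e-04  9.93418456e-01 -1.14540016e-01 -4.51293174e-04] 1.35
-103.15417124224248 [-2.27571980e-01 -9.73760864e-01  8.80037950e-04]
```

View pics/w1.png

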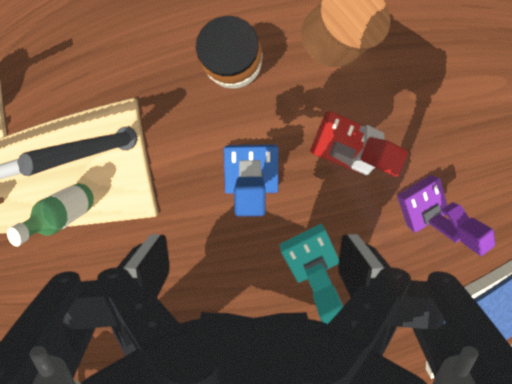

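The wrist view shows the blue grip at about (250,203), centred between the fingers, and well aligned. I'll check by ray casting, then descend.

Run:
```python
from h import *
d=load('wrist')
z=cv2.resize(d['img'][135:225,210:300],None,fx=6,fy=6,interpolation=cv2.INTER_NEAREST); cv2.imwrite('pics/w1z.png',z)
for p in ((236,193),(264,193),(235,215),(265,215)): print(p, plane(d,*p,.159,True))
M=d['world_from_camera']; print(M[:3,3])
```

```text
(236, 193) [ 0.45133312 -0.23415666  0.159     ]
(264, 193) [ 0.44662708 -0.25458822  0.159     ]
(235, 215) [ 0.43456199 -0.22921323  0.159     ]
(265, 215) [ 0.4294182  -0.25159651  0.159     ]
[ 0.50503942 -0.25963591  0.37373653]
```

View pics/w1z.png

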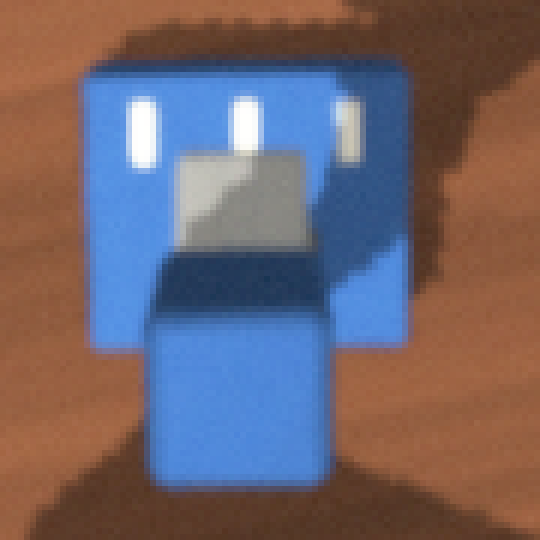

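```bash
python3 -m creep '{"slide":[[0,0.018,-0.2],[0,0.018,-0.4],[0,0.018,-0.6],[0,0.018,-0.727],[0,0.018,-0.727],[0,0.018,-0.727],[0,0.018,-0.727],[0,0.018,-0.727],[0,0.018,-0.727],[0,0.018,-0.727],[0,0.018,-0.727]],"twist":[[0,0,0],[0,0,0],[0,0,0],[0,0,0],[0,0,0],[0,0,0],[0,0,0],[0,0,0],[0,0,0],[0,0,0],[0,0,0]],"fingers":[1,1,1,1,1,-1,-1,-1,-1,-1,-1]}' 60
python3 - <<'E'
from h import *
d=grab('wrist','w2.png'); grab('scene','s2.png'); s=telemetry.get_state(); print(s['position'],s['width'],s['contact_force'],s['clock'])
E
```

```text
clock: 2.45
position: [0.4413, -0.2416, 0.1233]
ee_rot: [0.0, 0.993, -0.114, 0.001]
contact_force: [0.5, 1.3, 6.2]
width: 0.0238
[ 0.44134537 -0.24159574  0.12327203] 0.023473988432167244 [0.3696926  1.96186522 5.46069793] 2.55
```

View pics/w2.png

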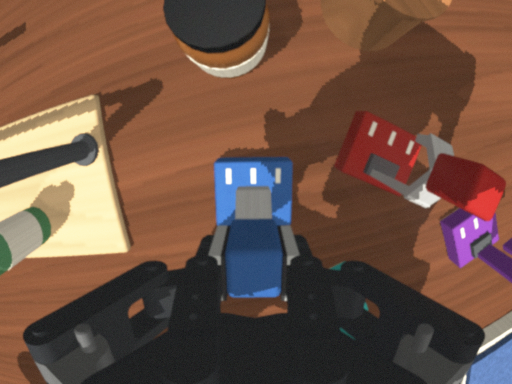

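Gripped at 24 mm. Next I lift and carry it high over to the robot side of the rail at s=-0.03, clear of the flask.

```bash
python3 -m creep '{"slide":[[0,0,0.1],[0,0,0.35],[0,0,0.65],[0,0,1],[0,0,1],[0,0,1]],"twist":[[0,0,0],[0,0,0],[0,0,0],[0,0,0],[0,0,0],[0,0,0]],"fingers":[-1,-1,-1,-1,-1,-1]}' 90
python3 -m creep '{"slide":[[0,0.1,0.2],[0.03,0.3,0.33],[0.03,0.55,0.33],[0.03,0.8,0.33],[0.03,1,0.33],[0.03,1,0.33]],"twist":[[0,0,0.0106],[0,0,0.0213],[0,0,0.0213],[0,0,0.0213],[0,0,0.0213],[0,0,0.0213]],"fingers":[-1,-1,-1,-1,-1,-1]}'
python3 - <<'E'
from h import *
grab('scene','s3.png'); s=telemetry.get_state(); print(s['position'],s['width'],s['contact_force'],s['moment'],s['clock'])
E
```

```text
clock: 3.15
position: [0.4407, -0.2416, 0.2727]
ee_rot: [0.001, 0.993, -0.114, 0.001]
contact_force: [0.4, -0.6, -2.9]
width: 0.0228
clock: 3.75
position: [0.443, -0.0873, 0.3189]
ee_rot: [-0.002, 0.999, -0.045, -0.003]
contact_force: [-0.2, -0.7, -4.7]
width: 0.0236
[ 0.44355754 -0.08952163  0.31909788] 0.02315631271720451 [ 0.6378181  -0.18173773 -4.20410287] [-0.04975524 -0.05394419  0.01600401] 3.8
```

View pics/s3.png

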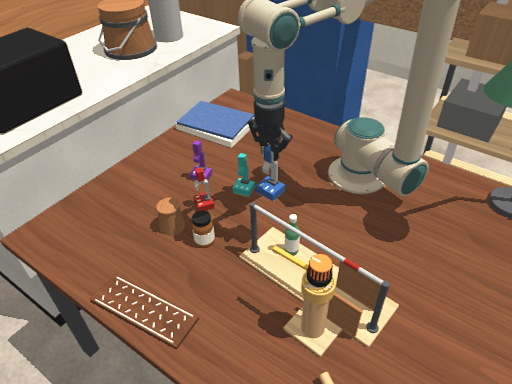

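```bash
python3 -m creep '{"slide":[[0,0.15,0],[0.01,0.4,0],[0.02,0.7,0],[0.03,1,0],[0.04,1,0]],"twist":[[0,0,0],[0,0,0],[0,0,0],[0,0,0],[0,0,0]],"fingers":[-1,-1,-1,-1,-1]}'
python3 -m creep '{"slide":[[0,0.15,0],[0,0.29,0],[0,0.29,-0.15],[0,0.29,-0.29],[0,0.29,-0.29],[0,0.29,-0.29]],"twist":[[0,0,0],[0,0,0],[0,0,0],[0,0,0],[0,0,0],[0,0,0]],"fingers":[-1,-1,-1,-1,-1,-1]}'
python3 - <<'E'
from h import *
d=grab('scene','s4.png'); t=grab('top','t4.png'); s=telemetry.get_state(); print(s['position'],s['ee_rot'],s['width'],s['contact_force'],s['clock'])
cv2.imwrite('pics/s4z.png',cv2.resize(d['img'][130:350,200:430],None,fx=2.6,fy=2.6,interpolation=cv2.INTER_CUBIC))
for n,D in (('top',t),('scene',d)):
    P=cloud(D); hsv=cv2.cvtColor(D['img'],cv2.COLOR_BGR2HSV);H,S=hsv[...,0].astype(int),hsv[...,1]
    m=(H>105)&(H<122)&(S>130)&(P[...,1]>0)&(P[...,1]<.2)&(P[...,0]>.35)&(P[...,0]<.55)&(P[...,2]>.05)
    g=P[m]; print(n,len(g),g.min(0) if len(g) else 0,g.max(0) if len(g) else 0)
    g=g[(g[:,2]<.25)]; zt=np.percentile(g[:,2],90); print('ztop',zt); q=g[g[:,2]>zt-.008]; print(cv2.minAreaRect(q[:,:2].astype(np.float32)*1000))
E
```

```text
clock: 4.3
position: [0.4501, 0.063, 0.3197]
ee_rot: [-0.002, 0.999, -0.045, -0.002]
contact_force: [0.1, -1.6, -4.3]
width: 0.0231
clock: 4.9
position: [0.4509, 0.1011, 0.2772]
ee_rot: [0.0, 0.999, -0.048, -0.001]
contact_force: [-0.6, -0.9, -3.7]
width: 0.023
[0.45196558 0.10136162 0.27885388] [ 1.34770063e-04  9.98843342e-01 -4.80794758e-02  5.69923113e-04] 0.023168042851131165 [ 0.64689721  0.13821037 -4.45465596] 5.0
top 152 [0.42337373 0.05268003 0.18205452] [0.46949327 0.13258568 0.34405747]
ztop 0.18822288044787902
((435.16851806640625, 91.76858520507812), (36.707366943359375, 73.580810546875), 33.407066345214844)
scene 493 [0.42097465 0.06942293 0.16002718] [0.48073541 0.13552821 0.31782349]
ztop 0.18740741463733146
((450.3832702636719, 102.91676330566406), (62.34731674194336, 57.19142532348633), 83.94902801513672)
```

View pics/s4z.png

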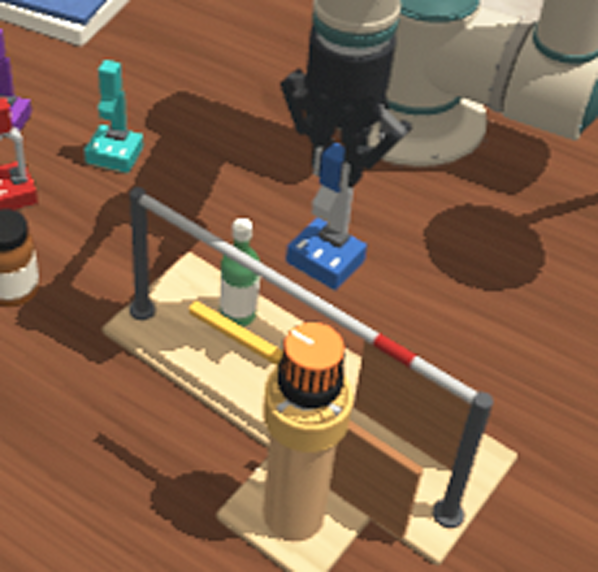

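```bash
python3 -m creep '{"slide":[[0,0,-0.08],[0,0,-0.08],[0.15,-0.014,-0.08],[0.35,-0.034,-0.08],[0.551,-0.053,-0.08],[0.551,-0.053,-0.08],[0.551,-0.053,-0.08]],"twist":[[0,0,0],[0,0,0],[0,0,0],[0,0,0],[0,0,0],[0,0,0],[0,0,0]],"fingers":[-1,-1,-1,-1,-1,-1,-1]}'
python3 - <<'E'
from h import *
d=grab('scene','s5.png'); t=grab('wrist','w5.png'); s=telemetry.get_state(); print(s['position'],s['ee_rot'],s['width'],s['contact_force'],s['clock'])
a=cv2.resize(d['img'][170:300,230:360],None,fx=4,fy=4,interpolation=cv2.INTER_CUBIC)
cv2.imwrite('pics/s5z.png',a)
a=np.radians(84.55); yv=np.array([np.cos(a),np.sin(a)]); xv=np.array([yv[1],-yv[0]]); mid=np.array([.5373,.12645])
p=s['position'][:2]-mid; print('s',p@yv,'x',p@xv)
E
```

```text
clock: 5.7
position: [0.5339, 0.0939, 0.2657]
ee_rot: [0.0, 0.999, -0.048, -0.001]
contact_force: [0.4, -0.5, -4.2]
width: 0.0229
[0.53287438 0.09408429 0.26601514] [ 5.81712593e-05  9.98866521e-01 -4.75922121e-02 -8.06703203e-04] 0.023031428408251398 [ 0.08874605  0.39876508 -4.10011629] 5.8
s -0.032639728428878204 x -0.0013316109437587936
```

View pics/s5z.png

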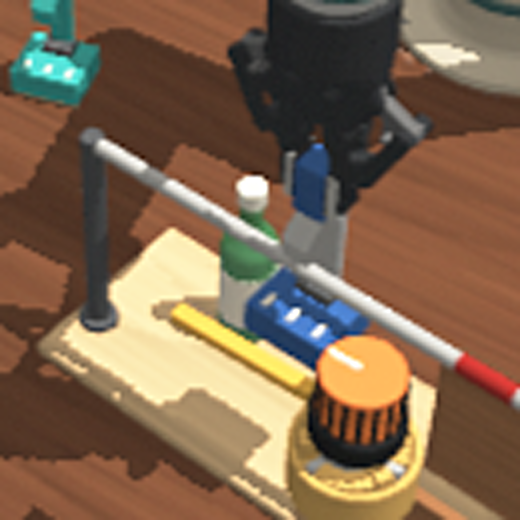

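View pics/w5.png

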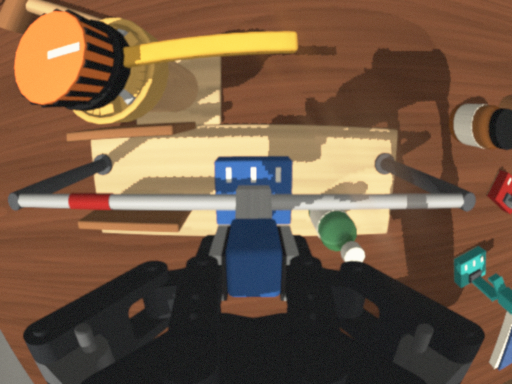

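Run:
```python
from h import *
d=load('wrist'); a=np.radians(84.55); yv=np.array([np.cos(a),np.sin(a)]); xv=np.array([yv[1],-yv[0]]); mid=np.array([.5373,.12645])
im=d['img'].astype(int)
for c in (135,180,205,300,330,420):
    col=im[180:222,c]; m=(col.min(1)>110)&(np.ptp(col,axis=1)<40); r=np.nonzero(m)[0]+180
    p=plane(d,c,r.mean(),.200,True); q=p[:2]-mid; print(c,r.min(),r.max(),p,'s',q@yv,'x',q@xv)
for c in (69,109):
    p=plane(d,c,201,.2,True);q=p[:2]-mid; print('band',q@yv,q@xv)
for p in ((30,60),(90,60)): print('knob',plane(d,*p,.282,True))
```

```text
135 195 209 [0.54402254 0.18391559 0.2       ] s 0.05784429721333718 x 0.0012342378975298317
180 196 210 [0.54000228 0.14741644 0.2       ] s 0.02112831539170878 x 0.0006987342700038097
205 196 209 [0.5386547 0.1282966 0.2      ] s 0.00196691629111274 x 0.0011731903221023961
300 198 209 [0.53116914 0.0584152  0.2       ] s -0.06830953978788493 x 0.00035860571225719627
330 195 211 [0.5292349  0.03550072 0.2       ] s -0.09130413851564605 x 0.0006094532478349154
420 198 206 [ 0.5216872  -0.04354039  0.2       ] s -0.17070480120335382 x 0.000602967863559408
band 0.12174461374636228 0.0014336324111263322
band 0.08109419218792624 0.0018505372435727331
knob [0.64648555 0.1980544  0.282     ]
knob [0.63561389 0.15938213 0.282     ]
```

Independent wrist-camera readings agree on the rail (within 1 mm) and the mark (s = 0.101). Next I lower the hanger onto the rail.

```bash
python3 -m creep '{"slide":[[0.01,0,-0.1],[0.01,0,-0.2],[0.01,0,-0.28],[0.01,0,-0.305],[0.01,0,-0.315],[0.01,0,-0.315]],"twist":[[0,0,0],[0,0,0],[0,0,0],[0,0,0],[0,0,0],[0,0,0]],"fingers":[-1,-1,-1,-1,-1,-1]}'
python3 - <<'E'
from h import *
s=telemetry.get_state(); print(s['position'],s['contact_force'],s['moment'],s['clock']); grab('wrist','w6.png'); d=grab('scene','s6.png')
a=cv2.resize(d['img'][170:300,230:360],None,fx=4,fy=4,interpolation=cv2.INTER_CUBIC)
cv2.imwrite('pics/s6z.png',a)
E
```

```text
clock: 6.4
position: [0.5354, 0.0941, 0.2194]
ee_rot: [0.0, 0.999, -0.048, 0.0]
contact_force: [-0.8, 0.2, -3.6]
width: 0.0228
[0.53544841 0.09406195 0.21944891] [-0.81375546  0.19752475 -3.62006386] [ 0.04980907 -0.02959906  0.01714737] 6.4
```

View pics/s6z.png

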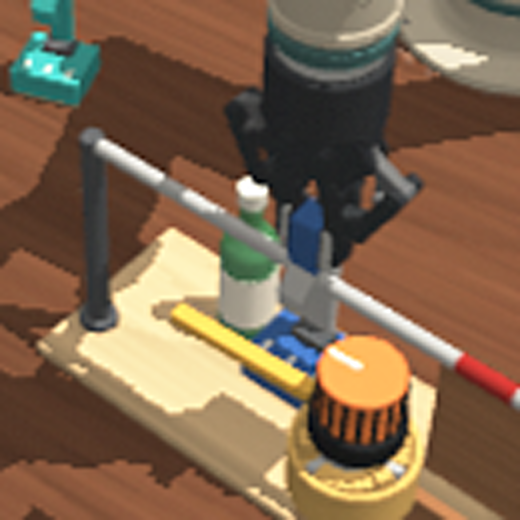

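View pics/w6.png

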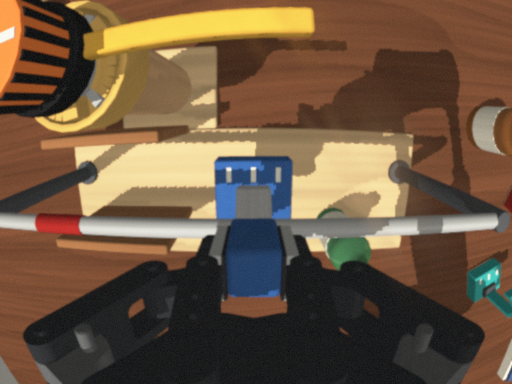

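```bash
python3 -m creep '{"slide":[[0,0,-0.008],[0,0,-0.016],[0,0,-0.016]],"twist":[[0,0,0],[0,0,0],[0,0,0]],"fingers":[-1,-1,-1]}'
python3 - <<'E'
from h import *
s=telemetry.get_state(); print(s['position'],s['contact_force'],s['moment'],s['clock'])
E
```

```text
clock: 6.8
position: [0.5353, 0.0941, 0.2174]
ee_rot: [-0.0, 0.999, -0.048, 0.0]
contact_force: [-2.1, 0.8, 1.1]
width: 0.0227
[0.53528674 0.09409252 0.21737285] [-2.08869254  0.77584164  1.10703097] [0.05194584 0.25905736 0.04303832] 6.8
```

Contact is made and the rail now carries the weight. Next I slide 133 mm to the mark.

```bash
python3 -m creep '{"slide":[[0.0,0.05,0],[0.007,0.15,0],[0.02,0.28,0],[0.03,0.42,0],[0.045,0.56,0],[0.06,0.7,0],[0.07,0.8,0],[0.077,0.87,0],[0.077,0.883,0],[0.077,0.883,0],[0.077,0.883,0]],"twist":[[0,0,0],[0,0,0],[0,0,0],[0,0,0],[0,0,0],[0,0,0],[0,0,0],[0,0,0],[0,0,0],[0,0,0],[0,0,0]],"fingers":[-1,-1,-1,-1,-1,-1,-1,-1,-1,-1,-1]}'
python3 - <<'E'
from h import *
s=telemetry.get_state(); print(s['position'],s['contact_force'],s['moment'],s['clock']); w=grab('wrist','w7.png'); d=grab('scene','s7.png')
a=np.radians(84.55); yv=np.array([np.cos(a),np.sin(a)]); xv=np.array([yv[1],-yv[0]]); mid=np.array([.5373,.12645])
p=s['position'][:2]-mid; print('s',p@yv,'x',p@xv)
cv2.imwrite('pics/s7z.png',cv2.resize(d['img'][190:330,290:420],None,fx=4,fy=4,interpolation=cv2.INTER_CUBIC))
E
```

```text
clock: 7.9
position: [0.5472, 0.2275, 0.2167]
ee_rot: [-0.001, 0.999, -0.048, 0.0]
contact_force: [0.3, 3.2, -1.1]
width: 0.0227
[0.54721761 0.22750004 0.21674325] [ 0.29554602  3.21737847 -1.13131137] [ 0.4404329  -0.13262457  0.01589694] 7.9
s 0.10153518658466829 x 0.00027534007927419165
```

View pics/s7z.png

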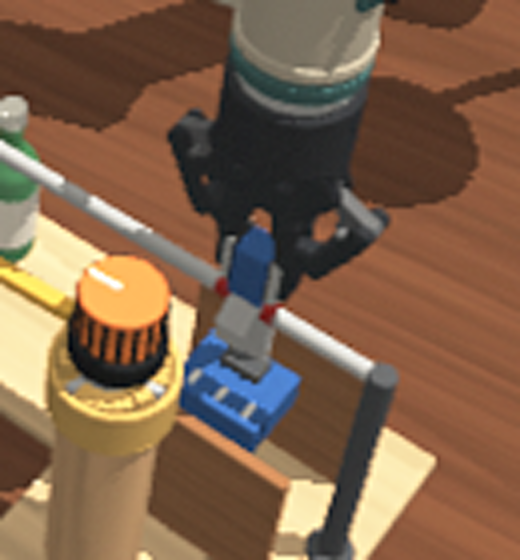

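View pics/w7.png

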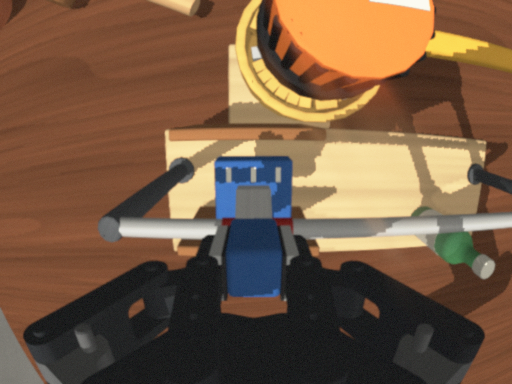

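Red shows on both sides of the strap (scene zoom (222,287) and (268,312)), so it is centred on the mark. Releasing, then rising straight up.

```bash
python3 -m creep '{"slide":[[0,0,0],[0,0,0],[0,0,0],[0,0,0],[0,0,0.1],[0,0,0.3],[0,0,0.6],[0,0,0.9],[0,0,0.9]],"twist":[[0,0,0],[0,0,0],[0,0,0],[0,0,0],[0,0,0],[0,0,0],[0,0,0],[0,0,0],[0,0,0]],"fingers":[-0.2,0.1,0.4,0.4,0.4,0.4,1,1,1]}'
python3 - <<'E'
from h import *
s=telemetry.get_state(); print(s['position'],s['ee_rot'],s['contact_force'],s['qpos'],s['clock']); w=grab('wrist','w8.png'); d=grab('scene','s8.png'); t=grab('top','t8.png')
cv2.imwrite('pics/s8z.png',cv2.resize(d['img'][190:330,290:420],None,fx=4,fy=4,interpolation=cv2.INTER_CUBIC))
P=cloud(d)
m=(P[...,2]>.20)&(P[...,2]<.28)&(np.abs(P[...,0]-.547)<.04)&(np.abs(P[...,1]-.227)<.04);g=P[m&(P[...,2]>.245)];print(len(g),g.mean(0),g.min(0),g.max(0))
hsv=cv2.cvtColor(w['img'],cv2.COLOR_BGR2HSV);H,S,V=[hsv[...,i].astype(int) for i in range(3)]
m=((H>=5)&(H<18)&(S>190)&(V>200)).astype(np.uint8); k,l,st,ce=cv2.connectedComponentsWithStats(m)
for i in range(1,k):
    if st[i,4]>200: print(st[i],ce[i],plane(w,*ce[i],.282,True))
E
```

```text
clock: 8.9
position: [0.5494, 0.2272, 0.359]
ee_rot: [-0.002, 0.999, -0.048, 0.006]
contact_force: [-0.3, -0.3, 0.6]
width: 0.0853
[0.54939116 0.22715354 0.35902629] [-0.00206053  0.99884119 -0.04764736  0.00646237] [-0.34050184 -0.28607015  0.58736339] [ 2.75174302e-01  2.58001090e-01  1.22246030e+00 -1.92929545e-04
  1.64756669e+00  1.94128754e+00] 8.9
106 [0.54871233 0.2283861  0.25278132] [0.53365481 0.21591235 0.2450981 ] [0.55996425 0.23974638 0.2579044 ]
```

View pics/s8z.png

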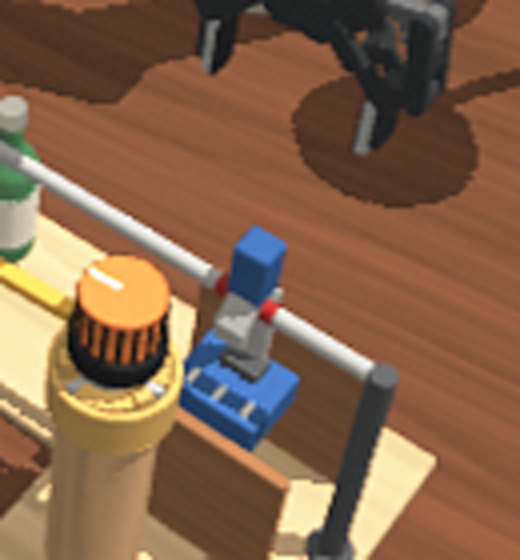

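View pics/w8.png

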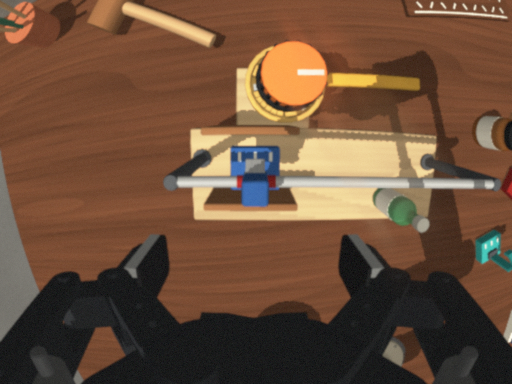

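Run:
```python
from h import *
w=load('wrist'); 
hsv=cv2.cvtColor(w['img'],cv2.COLOR_BGR2HSV); print(hsv[72,280],hsv[85,295])
H,S,V=[hsv[...,i].astype(int) for i in range(3)]
m=((H>=4)&(H<18)&(S>150)&(V>200)); m[:35]=0;m[115:]=0;m[:,:250]=0;m[:,335:]=0
m=cv2.morphologyEx(m.astype(np.uint8),cv2.MORPH_CLOSE,np.ones((9,9))); 
c=max(cv2.findContours(m,0,1)[0],key=cv2.contourArea); e=cv2.fitEllipse(c); print(e,plane(w,*e[0],.282,True))
pts=np.array([plane(w,*p[0],.282,True)[:2] for p in c]).astype(np.float32)*1000; print(cv2.minEnclosingCircle(pts),cv2.fitEllipse(pts))
for n in ('top','scene'):
    D=load(n);P=cloud(D); q=(P[...,2]>.276)&(P[...,2]<.295)&(np.abs(P[...,0]-.645)<.05)&(np.abs(P[...,1]-.188)<.05); g=P[q]; print(n,len(g),cv2.minEnclosingCircle(g[:,:2].astype(np.float32)*1000),np.median(g[:,2]))
    hs=cv2.cvtColor(D['img'],cv2.COLOR_BGR2HSV);qq=q&(hs[...,0]>4)&(hs[...,0]<20)&(hs[...,1]>120)
    g=P[q]; print(cv2.fitEllipse(cv2.convexHull(g[:,:2].astype(np.float32)*1000)))
# arm
m=(H>20)&(H<32)&(S>170)&(V>150); m[:60]=0;m[100:]=0;m[:,:335]=0
ys,xs=np.nonzero(m); pts=np.array([plane(w,x,y,.242,True)[:2] for x,y in zip(xs,ys)]).astype(np.float32)
l=cv2.fitLine(pts,2,0,.01,.01).ravel(); print('arm ang',np.degrees(np.arctan2(l[1],l[0])),l, pts[pts[:,1].argmin()])
```

```text
[ 15 171 253] [ 15 174 253]
((294.1653747558594, 73.03736877441406), (62.189002990722656, 67.40955352783203), 119.34281921386719) [0.64457178 0.18716977 0.282     ]
((644.5550537109375, 185.7982940673828), 26.2686767578125) ((644.9373779296875, 186.78794860839844), (48.15156173706055, 49.841949462890625), 143.26901245117188)
top 409 ((643.5835571289062, 187.49853515625), 26.12097930908203) 0.28300500482453594
((643.319580078125, 187.42056274414062), (51.032249450683594, 51.656105041503906), 51.813453674316406)
scene 377 ((642.718017578125, 188.90586853027344), 26.77008056640625) 0.2834566799328754
((643.30810546875, 188.64837646484375), (51.04670715332031, 53.206974029541016), 141.06869506835938)
arm ang 89.18409 [0.01423974 0.9998986  0.6425787  0.12312599] [0.64480233 0.10607857]
```

The knob axis is ≈(0.6438, 0.1877) with its top at 0.2825, and the layout prediction agrees within 1 mm. Next I move over it while turning the tool +90°, so the joint has room for the clockwise turn.

```bash
python3 -m creep '{"slide":[[0.15,-0.06,0],[0.35,-0.14,0],[0.55,-0.22,0],[0.644,-0.265,0],[0.644,-0.265,0],[0.644,-0.265,0],[0.644,-0.265,0],[0.644,-0.265,0],[0.644,-0.265,0],[0.644,-0.265,0],[0.644,-0.265,0],[0.644,-0.265,0],[0.644,-0.265,0]],"twist":[[0,0,0.25],[0,0,0.25],[0,0,0.25],[0,0,0.25],[0,0,0.25],[0,0,0.25],[0,0,0.25],[0,0,0.25],[0,0,0.25],[0,0,0.25],[0,0,0.25],[0,0,0.25],[0,0,0.25]],"fingers":[1,1,1,1,1,1,1,1,1,1,1,1,1]}'
python3 - <<'E'
from h import *
s=telemetry.get_state(); print(s['position'],s['ee_rot'],s['contact_force'],s['qpos'],s['clock']); w=grab('wrist','w9.png')
from scipy.spatial.transform import Rotation as R
q=s['ee_rot']; y=R.from_quat([q[1],q[2],q[3],q[0]]).apply([0,1,0]); print(np.degrees(np.arctan2(y[1],y[0])),y)
E
```

```text
clock: 10.35
position: [0.643, 0.1866, 0.3499]
ee_rot: [-0.001, 0.741, 0.672, -0.001]
contact_force: [0.1, 0.2, -0.7]
width: 0.0855
[0.64301076 0.18659574 0.34990142] [-0.000776    0.740527    0.67202491 -0.00129924] [ 0.13155146  0.17011645 -0.74046739] [ 1.78626170e-01  3.93849189e-01  1.04362838e+00 -6.07956190e-05
  1.70714116e+00  2.75532620e-01] 10.35
-5.552871940970143 [ 0.99530316 -0.09676385 -0.00289554]
```

View pics/w9.png

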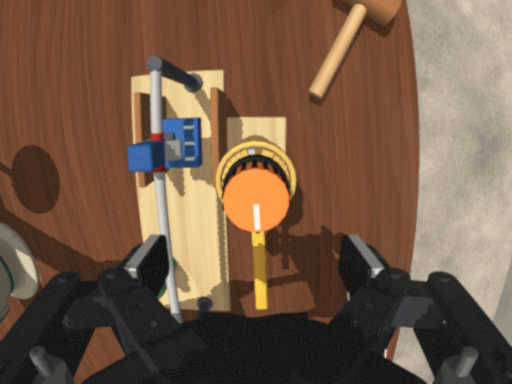

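Run:
```python
from h import *
w=load('wrist'); hsv=cv2.cvtColor(w['img'],cv2.COLOR_BGR2HSV); H,S,V=[hsv[...,i].astype(int) for i in range(3)]
m=((H>=4)&(H<18)&(S>150)&(V>200)); m[:150]=0;m[240:]=0;m[:,:215]=0;m[:,300:]=0
m=cv2.morphologyEx(m.astype(np.uint8),cv2.MORPH_CLOSE,np.ones((13,13)))
c=max(cv2.findContours(m,0,1)[0],key=cv2.contourArea)
pts=np.array([plane(w,*p[0],.2825,True)[:2] for p in c]).astype(np.float32)*1000; print(cv2.minEnclosingCircle(pts),cv2.fitEllipse(pts))
m=(H>20)&(H<32)&(S>170)&(V>150); m[:240]=0;m[:,:245]=0;m[:,275:]=0
ys,xs=np.nonzero(m); pts=np.array([plane(w,x,y,.243,True)[:2] for x,y in zip(xs,ys)]).astype(np.float32)
l=cv2.fitLine(pts,2,0,.01,.01).ravel(); ang=np.degrees(np.arctan2(-abs(l[1]),-l[0]*np.sign(l[1]))); print('arm ang',ang,pts.min(0),pts.max(0),'turn',np.radians(289.1-360-ang))
```

```text
((645.2149658203125, 187.20074462890625), 24.7840633392334) ((645.3211669921875, 187.37318420410156), (48.055503845214844, 48.427154541015625), 6.56325626373291)
arm ang -92.11494 [0.63452387 0.05997295] [0.64758635 0.13848142] turn 0.37027046
```

```bash
python3 -m creep '{"slide":[[0.008,0.008,-0.2],[0.008,0.008,-0.4],[0.008,0.008,-0.55],[0.008,0.008,-0.65],[0.008,0.008,-0.65],[0.008,0.008,-0.65],[0.008,0.008,-0.65],[0.008,0.008,-0.65],[0.008,0.008,-0.65],[0.008,0.008,-0.65],[0.008,0.008,-0.65]],"twist":[[0,0,0],[0,0,0],[0,0,0],[0,0,0],[0,0,0],[0,0,0],[0,0,0],[0,0,0],[0,0,0],[0,0,0],[0,0,0]],"fingers":[1,1,1,1,1,-1,-1,-1,-1,-1,-1]}' 70
python3 - <<'E'
from h import *
s=telemetry.get_state(); print(s['position'],s['contact_force'],s['moment'],s['width'],s['clock']); w=grab('wrist','w10.png');d=grab('scene','s10.png')
cv2.imwrite('pics/s10z.png',cv2.resize(d['img'][170:330,270:420],None,fx=3.6,fy=3.6,interpolation=cv2.INTER_CUBIC))
E
```

```text
clock: 11.5
position: [0.6448, 0.1881, 0.255]
ee_rot: [0.0, 0.74, 0.673, 0.001]
contact_force: [-2.8, 1.1, 3.7]
width: 0.0479
[0.64477271 0.18809744 0.25501308] [-2.81816121  1.05540501  3.70029543] [0.07578154 0.20124956 0.0046962 ] 0.04786157232702181 11.5
```

View pics/s10z.png

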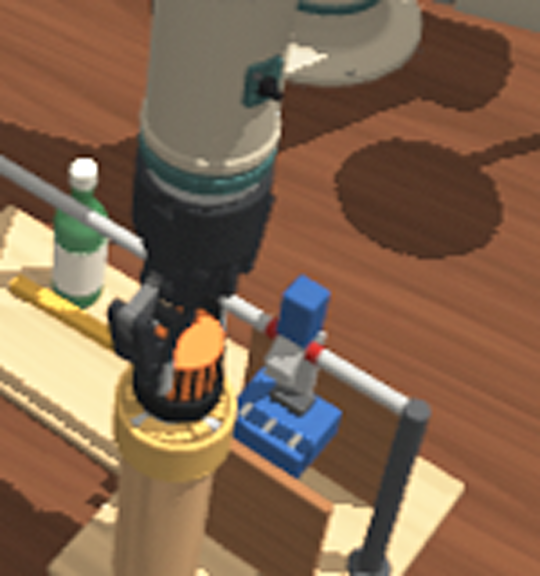

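View pics/w10.png

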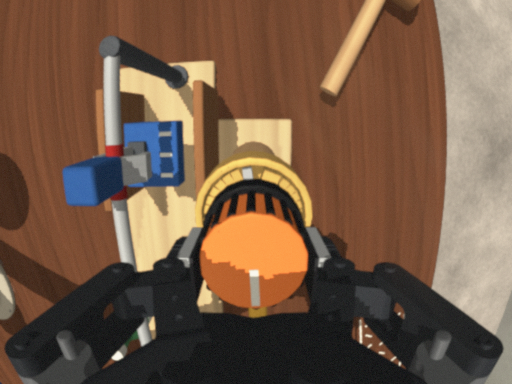

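```bash
python3 -m creep '{"slide":[[0,0,-0.03],[0,0,-0.06],[0,0,-0.08],[0,0,-0.08]],"twist":[[0,0,0],[0,0,0],[0,0,0],[0,0,0]],"fingers":[-1,-1,-1,-1]}' 90
python3 - <<'E'
from h import *
s=telemetry.get_state(); print(s['position'],s['contact_force'],s['moment'],s['width'],s['clock']); w=grab('wrist','w11.png')
E
```

```text
clock: 12.0
position: [0.6448, 0.1881, 0.2428]
ee_rot: [0.0, 0.74, 0.673, 0.001]
contact_force: [-3.4, 0.4, 8.2]
width: 0.0475
[0.6447819  0.18808062 0.24284554] [-3.36146067  0.43962116  8.1839553 ] [ 0.05465745  0.36790221 -0.02232632] 0.047527866684809926 12.0
```

View pics/w11.png

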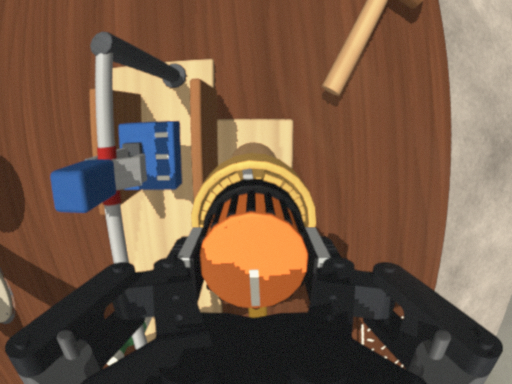

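Force is 8.2 N after 12 mm, so the knob is nearly at the bottom. Next I turn clockwise 40° while holding the press.

```bash
python3 -m creep '{"slide":[[0,0,0],[0,0,0],[0,0,0],[0,0,0],[0,0,0],[0,0,0],[0,0,0],[0,0,0],[0,0,0]],"twist":[[0,0,-0.014],[0,0,-0.028],[0,0,-0.042],[0,0,-0.056],[0,0,-0.07],[0,0,-0.084],[0,0,-0.098],[0,0,-0.111],[0,0,-0.111]],"fingers":[-1,-1,-1,-1,-1,-1,-1,-1,-1]}'
python3 - <<'E'
from h import *
s=telemetry.get_state(); print(s['position'],s['contact_force'],s['moment'],s['width'],s['clock'],s['qpos']); w=grab('wrist','w12.png')
E
```

```text
clock: 12.95
position: [0.6447, 0.188, 0.2433]
ee_rot: [0.0, 0.926, 0.379, 0.001]
contact_force: [-2.8, 0.1, 7.7]
width: 0.0477
[0.64472132 0.18804273 0.24330739] [-2.82614215  0.10768983  7.72686046] [-0.00368154  0.34272425 -0.02970691] 0.04769623621270383 12.95 [1.80265065e-01 4.17214033e-01 1.25973778e+00 9.41388096e-06
 1.46328299e+00 9.74337420e-01]
```

View pics/w12.png

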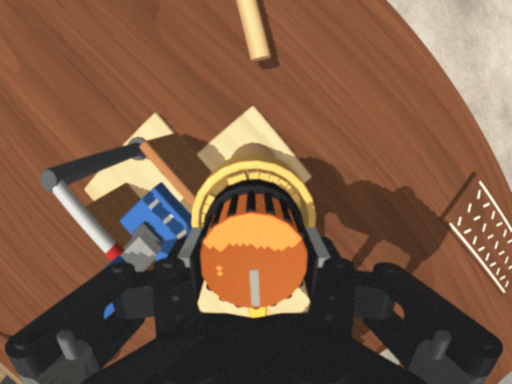

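The white line stays fixed relative to the gripper, so the knob turns with it, to about 1.07. Continuing to home.

```bash
python3 -m creep '{"slide":[[0,0,0],[0,0,0],[0,0,0],[0,0,0],[0,0,0],[0,0,0],[0,0,0],[0,0,0],[0,0,0],[0,0,0],[0,0,0],[0,0,0],[0,0,0]],"twist":[[0,0,-0.014],[0,0,-0.028],[0,0,-0.042],[0,0,-0.056],[0,0,-0.07],[0,0,-0.084],[0,0,-0.098],[0,0,-0.112],[0,0,-0.126],[0,0,-0.138],[0,0,-0.147],[0,0,-0.153],[0,0,-0.153]],"fingers":[-1,-1,-1,-1,-1,-1,-1,-1,-1,-1,-1,-1,-1]}'
python3 - <<'E'
from h import *
s=telemetry.get_state(); print(s['position'],s['contact_force'],s['moment'],s['width'],s['clock'],s['qpos']); w=grab('wrist','w13.png'); d=grab('scene','s13.png')
cv2.imwrite('pics/s13z.png',cv2.resize(d['img'][170:330,270:420],None,fx=3.6,fy=3.6,interpolation=cv2.INTER_CUBIC))
E
```

```text
clock: 14.3
position: [0.6446, 0.188, 0.2432]
ee_rot: [-0.0, 0.996, -0.092, 0.0]
contact_force: [-2.3, 0.7, 7.6]
width: 0.0475
[0.64458416 0.18801666 0.24319803] [-2.31982858  0.6656139   7.61488045] [-1.57759903e-01  5.33189595e-01 -3.64423796e-04] 0.047505003181907104 14.3 [ 1.80279837e-01  4.17359600e-01  1.25976680e+00 -2.07192910e-05
  1.46366834e+00  1.93492489e+00]
```

View pics/w13.png

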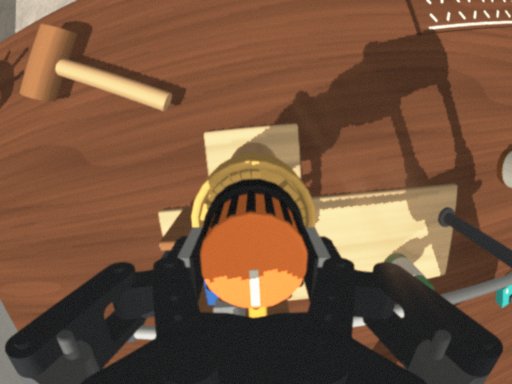

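View pics/s13z.png

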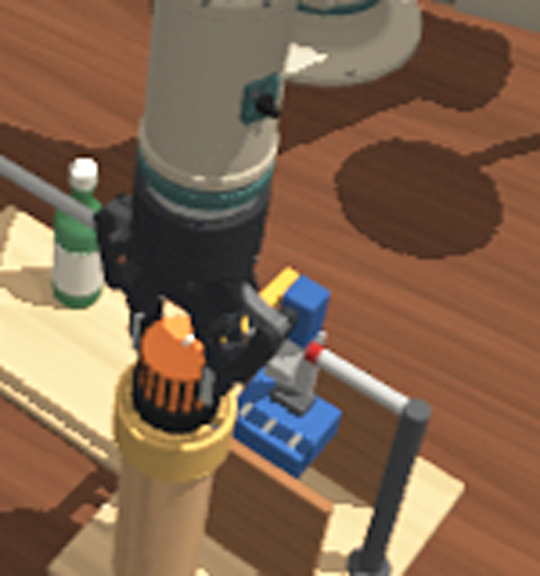

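```bash
python3 -m creep '{"slide":[[0,0,0],[0,0,0],[0,0,0],[0,0,0],[0,0,0],[0,0,0.1],[0,0,0.3],[0,0,0.6],[0,0,0.9],[0,0,0.9]],"twist":[[0,0,0],[0,0,0],[0,0,0],[0,0,0],[0,0,0],[0,0,0],[0,0,0],[0,0,0],[0,0,0],[0,0,0]],"fingers":[0.4,0.7,1,1,1,1,1,1,1,1]}'
python3 - <<'E'
from h import *
s=telemetry.get_state(); print(s['position'],s['contact_force'],s['clock']); w=grab('wrist','w14.png'); d=grab('scene','s14.png')
cv2.imwrite('pics/s14z.png',cv2.resize(d['img'][170:330,270:420],None,fx=3.6,fy=3.6,interpolation=cv2.INTER_CUBIC))
E
```

```text
clock: 15.4
position: [0.6469, 0.1883, 0.385]
ee_rot: [-0.002, 0.996, -0.091, 0.007]
contact_force: [0.3, 0.5, 0.1]
width: 0.0852
[0.64685992 0.18831343 0.38495482] [0.29636893 0.45727969 0.07756178] 15.4
```

View pics/w14.png

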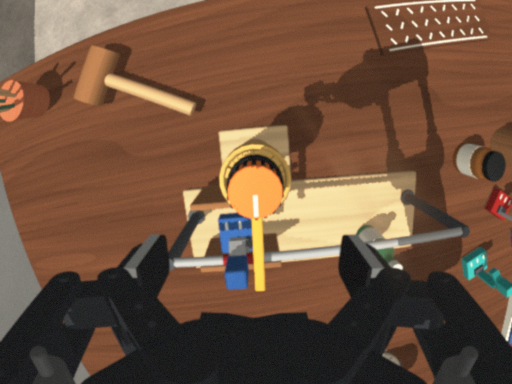

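View pics/s14z.png

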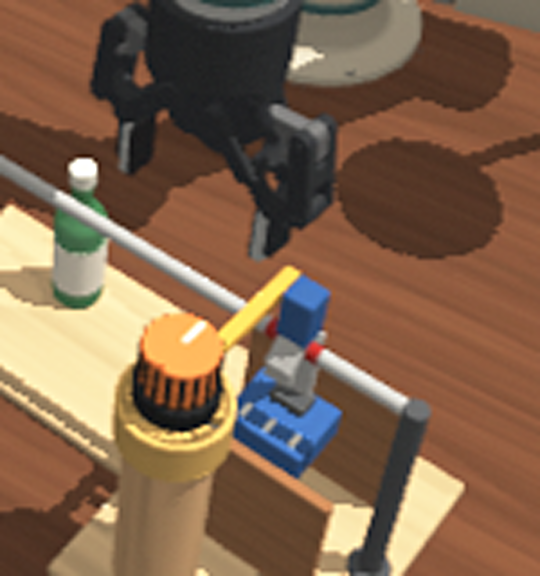

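```bash
python3 -m creep '{"slide":[[0,0,0.1],[-0.2,-0.2,0.2],[-0.5,-0.5,0.2],[-0.8,-0.8,0.2],[-1,-1,0.2],[-1,-1,0.2],[-1,-1,0.2]],"twist":[[0,0,0],[0,0,0],[0,0,0],[0,0,0],[0,0,0],[0,0,0],[0,0,0]],"fingers":[1,1,1,1,1,1,1]}'
python3 -m creep '{"slide":[[-0.2,-0.2,0],[-0.5,-0.5,0],[-0.8,-0.8,0],[-1,-1,0],[-1,-1,0],[-1,-1,0]],"twist":[[0,0,0],[0,0,0],[0,0,0],[0,0,0],[0,0,0],[0,0,0]],"fingers":[1,1,1,1,1,1]}'
python3 - <<'E'
from h import *
s=telemetry.get_state(); print(s['position'],s['contact_force'],s['clock']); d=grab('scene','s15.png'); t=grab('top','t15.png')
a=np.radians(84.55); yv=np.array([np.cos(a),np.sin(a)]); xv=np.array([yv[1],-yv[0]]); mid=np.array([.5373,.12645])
for n,D in (('top',t),('scene',d)):
    P=cloud(D); hs=cv2.cvtColor(D['img'],cv2.COLOR_BGR2HSV); H,S=hs[...,0].astype(int),hs[...,1].astype(int)
    q=(P[...,2]>.262)&(P[...,2]<.29)&(np.abs(P[...,0]-.645)<.03)&(np.abs(P[...,1]-.188)<.03); g=P[q]; print(n,'knob top z',np.median(g[:,2]),len(g))
    q=(P[...,2]>.21)&(P[...,2]<.245)&(P[...,0]>.50)&(P[...,0]<.615)&(P[...,1]>.14)&(P[...,1]<.25)&(H>20)&(H<33)&(S>120); g=P[q]
    if len(g)>8:
        l=cv2.fitLine(g[:,:2].astype(np.float32),2,0,.01,.01).ravel(); ang=np.degrees(np.arctan2(l[1]*-np.sign(l[0]),-abs(l[0])))%360; c=g.mean(0)
        print('arm',len(g),ang,'turn',np.radians(289.1-ang),'z',np.median(g[:,2]),'min',g.min(0),'s',(g[:,:2]-mid).mean(0)@yv)
    q=(P[...,2]>.245)&(P[...,2]<.262)&(np.hypot(P[...,0]-.547,P[...,1]-.228)<.03)&(H>105)&(H<125); g=P[q]; c=g.mean(0); print('grip',c,'s',(c[:2]-mid)@yv,'x',(c[:2]-mid)@xv)
cv2.imwrite('pics/s15z.png',cv2.resize(d['img'][170:330,270:420],None,fx=3.6,fy=3.6,interpolation=cv2.INTER_CUBIC))
cv2.imwrite('pics/t15z.png',cv2.resize(t['img'][90:240,60:270],None,fx=3.6,fy=3.6,interpolation=cv2.INTER_CUBIC))
E
```

```text
clock: 16.2
position: [0.4925, 0.0366, 0.4065]
ee_rot: [0.0, 0.996, -0.093, -0.001]
contact_force: [0.8, 0.7, -0.7]
width: 0.0855
clock: 16.8
position: [0.3444, -0.1132, 0.4065]
ee_rot: [-0.0, 0.996, -0.093, -0.0]
contact_force: [-0.2, -0.0, -0.6]
width: 0.0859
[ 0.34441567 -0.11316612  0.40647972] [-0.19591617 -0.00628703 -0.56566233] 16.8
top knob top z 0.27255726335532193 421
arm 169 172.76364 turn 2.0304525 z 0.23379098076951954 min [0.51748121 0.18913997 0.21198927] s 0.07486352263662116
grip [0.54605901 0.224934   0.2525352 ] s 0.09887070533465417 x -0.0006343079950440366
scene knob top z 0.27280831988250587 395
arm 117 172.95297 turn 2.0271482 z 0.23431540294510056 min [0.51554314 0.19213531 0.23043691] s 0.07545378513554411
grip [0.54929822 0.22835561 0.25294407] s 0.10258450167051412 x 0.00226528721863774
```

View pics/s15z.png

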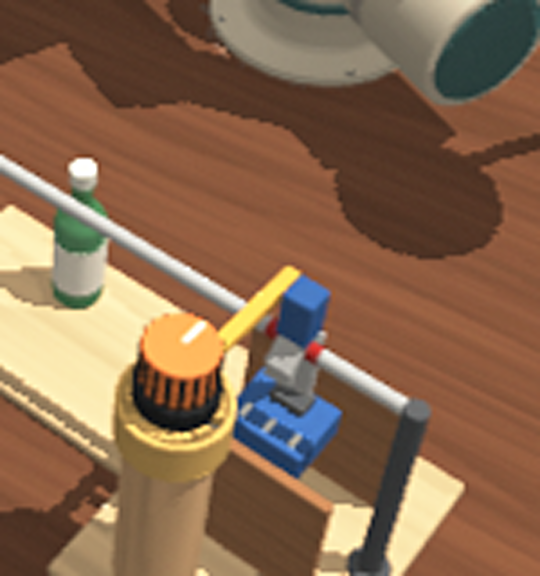

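View pics/t15z.png

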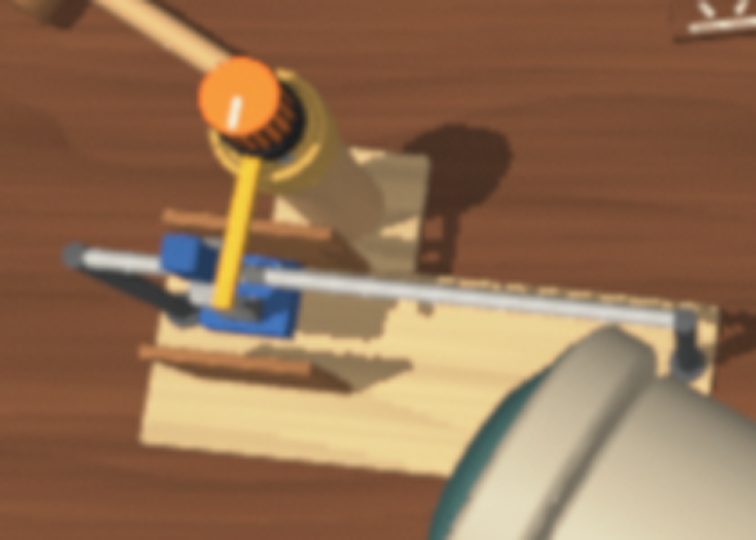

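View pics/s15.png

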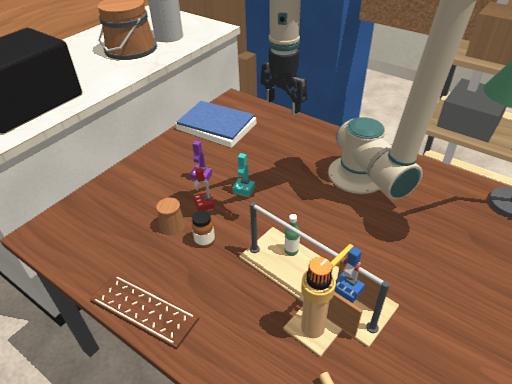

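Both cameras agree: knob turn is 2.03, the knob is down about 10 mm, the arm is behind the block, and the strap is at s = 0.099–0.103 (the mark is 0.100). The bystanders look undisturbed. Handing in.

```bash
python3 -c "
from rig import order
print(order.sign_off())"
```

```text
the job is handed in; nothing more can be done
None
```

The blue block is hooked on the rail, slid onto the red mark and locked in, and the job was handed in at about 17 s with the arm clear of everything.

- **Block:** I hooked it on the open rail beyond the green bottle and slid it 133 mm into the bay. The last views put the strap 1 mm short of the mark (top camera) or 3 mm past it (scene camera), against 10 mm allowed. Red shows on both sides of the strap.
- **Knob:** I pressed it down about 12 mm (8 N), turned it clockwise about 95° and released it. Both cameras measured it at 2.03 rad, past the 1.85 that counts as home. It stayed about 10 mm down after release, so the thread is holding it. The yellow arm lies across the rail about 25 mm behind the hanger's centre, clear of the block.
- **Bystanders:** the red block, tub, jar and bottle look undisturbed in the final picture. I judged that by eye and did not re-measure them.
- **Disagreements:** the two cameras differ by about 3 mm on the grip's position, roughly the 2 mm calibration limit. I felt no end-stop torque at the end of the turn, so the home position rests on the camera measurements.

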